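# Offer the violin neck up to its mortise

### The job

Take the carved violin neck from the bench, carry it over the tools without disturbing anything, and offer it up to the violin in the cradle: the foot of the heel centred over the mortise and about one centimetre above the belly's edge, the neck level, fingerboard face up, in line with the violin, its scroll pointing away from the body. Finish there, still holding it in the air and quite still, ready for the glue to be brushed in; at no time may the neck or the robot touch the violin or its cradle. Leave the raw neck blank and all the other tools where they are.

Things in the scene. Friction and masses are not known exactly. Their poses are not given: they have to be found in the camera images.
- neck_grip (a point): Grasp point of the carved neck: middle of its shaft, near its balance point, 35 mm above the neck's underside, 7 mm below the flat top (fingerboard) face. Axes: x from scroll to heel, z up out of the fingerboard face. Shaft here 26 mm wide, sides upright from 28 to 42 mm above the underside, narrower below, bottom at 22 mm. From here the heel's end is 110 mm along +x, the scroll's end 126 mm along -x.
- neck_heel (a point): Foot of the neck's heel: midpoint of the lower edge of the heel's end face, which will bear on the mortise's inner wall. In the neck's axes it lies +110 mm along x, 0 along y, -35 mm along z from neck_grip. The flat foot is 20.5 mm wide (y) and 15 mm long (from here towards the scroll), level with the neck's underside.
- mortise (a point): Mouth of the mortise, the notch in the middle of the violin's end that faces the robot: open upwards and to the robot, 33 mm wide, 22 mm at its foot, 9 mm deep into the body. Point: on the centre line, 1.5 mm in front of the notch's inner wall, level with the belly's edge (74 mm above the bench). neck_heel belongs straight above it. Axes: x along the violin from neck end to tail, z up.
- violin: Violin body of bare wood, fixed on its back in a cradle: 355 mm long, 209 mm wide, belly's edge 74 mm above the bench, arched middle 88 mm; four cork-padded dowels beside it reach 105 mm. Origin: on the bench under the mortise's inner wall. Axes: x along the centre line to the tail, z up. Its edge lies 9 mm before the origin, a small button 21 mm before it at 36 to 40 mm height.
- neck: The carved neck, bare pale maple, 236 mm long, 105 to 180 g, hollow pegbox, scroll 41 mm wide over its eyes; it stands on the bench fingerboard face up, on the foot of its heel and the back of its scroll (both level). Pegbox 26 to 96 mm from neck_grip along -x. Axes as neck_grip; origin 35 mm below neck_grip. Not the raw blank, which has a square heel block and no pegbox.
- neck_blank: Bystander, to be left alone: a raw neck blank of bare maple only sawn to profile, 255 mm long, 42 mm wide all over, 52 mm high, a square uncut block for a heel at its +x end, a plain round end instead of a scroll, no pegbox. Origin: on its underside, 118 mm from the heel block's end.
- plane: Bystander, to be left alone: wooden hand plane of beech, 240 mm long along its x, 62 mm wide, its block 58 mm high, with a curved horn and an iron reaching 118 mm above the bench. Origin: centre of its underside.
- spool0: Bystander, to be left alone: one of three upright spool clamps, two wooden discs of 34 mm diameter on a thin threaded rod with a brass wing nut, 120 mm tall, easily knocked over. Origin: centre of its underside.
- spool1: Bystander, to be left alone: one of three upright spool clamps, two wooden discs of 34 mm diameter on a thin threaded rod with a brass wing nut, 120 mm tall, easily knocked over. Origin: centre of its underside.
- spool2: Bystander, to be left alone: one of three upright spool clamps, two wooden discs of 34 mm diameter on a thin threaded rod with a brass wing nut, 120 mm tall, easily knocked over. Origin: centre of its underside.
- glue_warmer: Bystander, to be left alone: round aluminium glue warmer, 100 mm across, 92 mm high, with a brush laid across it at 110 mm. Origin: centre of its underside.
- chisel: Bystander, to be left alone: chisel lying flat on the bench, 245 mm long along its x (handle at -x), 28 mm high. Origin: on the bench at the handle's ferrule.
- thumb_plane: Bystander, to be left alone: tiny brass plane, 48 mm long, 20 mm wide, 25 mm high. Origin: centre of its underside.
Not all that is in view belongs to the job. What is shaped like the neck but green is not meant.

How it is judged (in metres and radians):
At the end, for the whole second after the job is handed in: The fingers alone hold the neck still (under 20 mm/s), touching nothing else: heel foot within 7 mm sideways of the point over the mortise and 3 to 20 mm above the belly edge, neck level and in line with the violin within 5 degrees, scroll pointing away from the body (horizontal distance between neck_heel and mortise below 0.007 m and z of neck_heel in the frame of mortise between 0.003 and 0.02 m and angle between the x axis of neck_grip and the x axis of mortise, either way round below 0.087 rad and angle between neck_grip's own z axis and vertical below 0.087 rad and x of neck_grip in the frame of mortise below -0.08 m and contact force between the fingers and neck above 2 N and contact force between neck and violin below 0.05 N and linear speed of neck below 0.02 m/s and contact force between neck and neck_blank below 0.05 N and contact force between neck and plane below 0.05 N and contact force between neck and spool0 below 0.05 N and contact force between neck and spool1 below 0.05 N and contact force between neck and spool2 below 0.05 N and contact force between neck and glue_warmer below 0.05 N and contact force between neck and chisel below 0.05 N and contact force between neck and thumb_plane below 0.05 N); the arm keeps its last pose, push and grip.
It fails at once if the neck touches the violin or its cradle (contact force between neck and violin above 0.5 N).
It fails at once if the robot touches the violin or its cradle (contact force between any of the fingers, the arm and violin above 1 N).
It fails at once if the raw blank or another tool is shifted by more than 15 mm or knocked over (distance of any of neck_blank, plane, spool0, spool1, spool2, glue_warmer, chisel, thumb_plane from where it was at the start of the episode above 0.015 m or angle between any of neck_blank, plane, spool0, spool1, spool2, glue_warmer, chisel, thumb_plane's own z axis and vertical above 0.4 rad).
It also fails if it takes over 38 s, if anything falls off the work surface, if the arm or the gripper's body presses on something with over 40 N, if the wrist force passes 120 N, or if a joint passes its speed limit or range.

### The arm

A 6-joint arm with a two-finger parallel gripper is mounted at the origin on the work surface. World frame = base frame: x ahead of the robot, y to its left, z up, the work surface at z = 0. Lengths are in mm, angles in degrees, forces in N, time in s.
With the tool pointing down it reaches from about 300 to 850 mm from the base axis. Payload 4.2 kg.
Tool frame: the origin (TCP) lies at the very end of the fingers, on their centre line; the grasp point (between the pads) lies 19 mm behind it (env.grip_point_offset is the distance from the TCP to the grasp point, in mm); z points along the fingers, y is the line along which they close (so a half turn about z gives the same grasp; the last joint's range is limited). The gripper opens to 91 mm and grips with 3 to 60 N. Pads are 32 mm wide; open, the fingers measure 118 mm over their backs; the gripper's body (76 mm by 178 mm) begins 60 mm behind the grasp point.
Start: joints at [-70.588, 18.312, 89.639, -0, 72.044, -1.146], TCP at [201.916, -538.399, 213.976] pointing down, gripper open.
Joint ranges: [-177.97, 177.97], [-48.28, 115.42], [12.27, 149.76], [-77.06, 257.06], [2.81, 150.46], [-146.56, 146.56]. Speed limits (degrees/s): [147.25, 147.25, 180, 180, 180, 180].

### API

Orientations are given as [roll, pitch, yaw] about the fixed x, y, z axes, in that order (R = Rz(yaw) Ry(pitch) Rx(roll)).
In Python, from workcell import env gives the robot as it stands. The module is installed in compiled form; this text tells all that it offers.
- The arm moves only by the tool arm_command, never from a script. Its argument "rows" is a list of rows, each an object with "delta_pos": the shift along the tool's x, y, z in mm, a list of three; "roll": the turn about the tool's z in units of 5 degrees (1.0 is 5 degrees); "jaw": the opening in per cent of the stroke, from 0 (shut) to 100 (fully open). A call has 1 to 20 rows; each row is the pose to reach, as a shift and turn from the pose commanded when the call began, along the tool's axes at that moment; what a row does not reach only later rows make up. A row lasts 1/12 s, in which the tool goes at most 41.7 mm and 7.16 degrees, less where a joint would pass 70% of its speed; a pose out of reach is approached as far as the arm can. A call with a gripper value outside its range is refused whole. The fingers move at their own pace and stop on an object; "squeeze" is the grip in N (left out, the last holds). Time passes only in rows, so rows that repeat a pose let the fingers close. It gives the time, the measured TCP pose, the force, the opening and the grip force at its end, in the units of the state.
- env.state(): the state, without advancing time (a new reading comes with each control period).
- env.grab_frame(name): name is "scene" or "side" or "wrist"; returns a dict with "img" (480x640x3 uint8, blue, green, red), "z_map" (480x640 float32, mm along the optical axis (not along the pixel's ray), 0 where there is no reading), "fov_y" (degrees; the focal length in pixels is half the picture's height over the tangent of half this angle, whatever the lens; pixels are square), "cx", "cy" (the principal point, pixels), "R" (3x3) and "t" (3): a world point X has camera coordinates R X + t; the wrist camera has in their place "T_tool_cam" (4x4, takes a point from camera to tool coordinates, whose origin is the TCP and whose axes are the flange's). Camera axes: x right, y down, z forward; pixel columns grow to the right and rows downward; lengths in mm; the calibration is good to about 2 mm. A picture is of the moment at which its call begins: read the wrist's pose just before it.
- env.job_done(): hands the job in; it is judged then, once.
The state is a dict: "time_s": time; "qpos": joint angles; "qvel": joint speeds; "effort": joint torques, N m; "ee_pos": TCP position; "ee_rot": TCP orientation; "force": force on the tool from outside, world axes, zero at the start; "torque": the same for the moment, N m; "gripper_width": finger opening in mm; "gripper_force": force on a finger pad.
Only numpy, scipy, OpenCV 4.12 (cv2) and the standard library are available. Lean on these libraries where they do the work, as an engineer would, in place of code of your own. Each camera call takes 0.05 s, during which the arm holds its last target. There are 200 camera calls.

## Working session

There is one attempt and no reset: what is moved stays moved. The work goes in short steps, Python scripts to look and compute and a tool call to move; the robot and the scene stay as the last step left them, time stands still between calls to the robot, and variables do not carry over. Pictures are saved under pics/ and viewed, at most 10 in all, crops included, and the job is handed in when it is done.

Besides the shell and the picture viewer there is one more tool, called after "Emit:" as name([rows], argument=value, ...), one row to a line, values as JSON. arm_command: Moves the arm, as the interface text tells. Its arguments: {"type":"object","properties":{"rows":{"type":"array"},"squeeze":{"type":"number"}},"required":["rows"]}

```bash
mkdir -p pics; cat > h.py <<'E'
import numpy as np, cv2, pickle
from workcell import env
from scipy.spatial.transform import Rotation as Ro
def grab(n,tag):
    s=env.state(); f=env.grab_frame(n); f['state']=s
    pickle.dump(f,open(f'{tag}.pkl','wb')); cv2.imwrite(f'pics/{tag}.png',f['img']); return f
def cloud(f):
    z=f['z_map'].astype(float); fl=240/np.tan(np.radians(f['fov_y']/2))
    v,u=np.mgrid[:480,:640]
    P=np.stack([(u-f['cx'])*z/fl,(v-f['cy'])*z/fl,z],-1)
    if 'R' in f and f.get('R') is not None: P=(P-np.array(f['t']).ravel())@np.array(f['R'])
    else:
        T=np.array(f['T_tool_cam']); s=f['state']
        R=Ro.from_euler('xyz',s['ee_rot'],degrees=True).as_matrix()
        P=(P@T[:3,:3].T+T[:3,3])@R.T+np.array(s['ee_pos'])
    P[z==0]=np.nan; return P
def load(tag): return pickle.load(open(f'{tag}.pkl','rb'))
E
python3 -c "
from h import *
for n in ['scene','side']: f=grab(n,n)
print(env.state())
f=load('scene');print(f['R'],f['t'],f['fov_y'])
"
```

```text
{'time_s': 0.1, 'qpos': array([-7.05884636e+01,  1.83466248e+01,  8.96962706e+01,  8.68642506e-04,
        7.20456688e+01, -1.14416374e+00]), 'qvel': array([-0.08926002, -0.12014319, -0.19040068, -0.13468486,  0.0440161 ,
        0.06832682]), 'effort': array([ 7.45602647e-04, -4.13331306e+01, -2.32509220e+01,  7.28800753e-02,
        4.21583815e-02, -4.26188262e-05]), 'ee_pos': array([ 201.76920388, -537.9701694 ,  213.23924771]), 'ee_rot': array([-1.79911470e+02, -2.59422045e-03,  2.05554297e+01]), 'force': array([-0.74545249,  0.52792615, -0.83628094]), 'torque': array([0.03811571, 0.01049964, 0.04260304]), 'gripper_force': 0.0, 'gripper_width': 91.24073258438548}
[[ 0.26464018  0.96428533 -0.01092612]
 [ 0.64216675 -0.18466738 -0.74398913]
 [-0.7194355   0.18987303 -0.66810238]] [ -97.54130742 -235.52442988 1535.65921416] 56.427724051173364
```

View pics/scene.png

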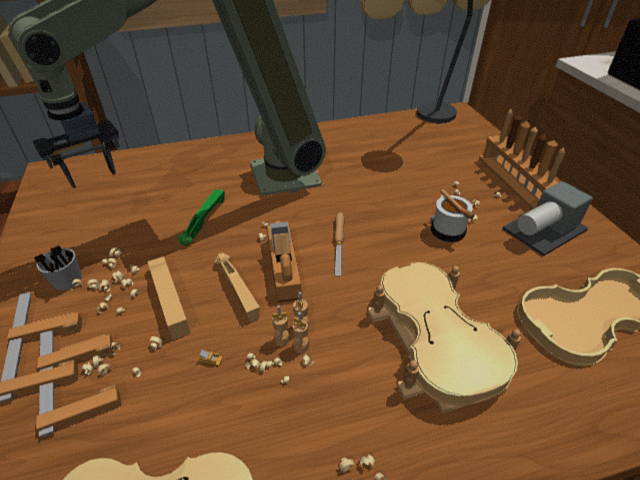

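View pics/side.png

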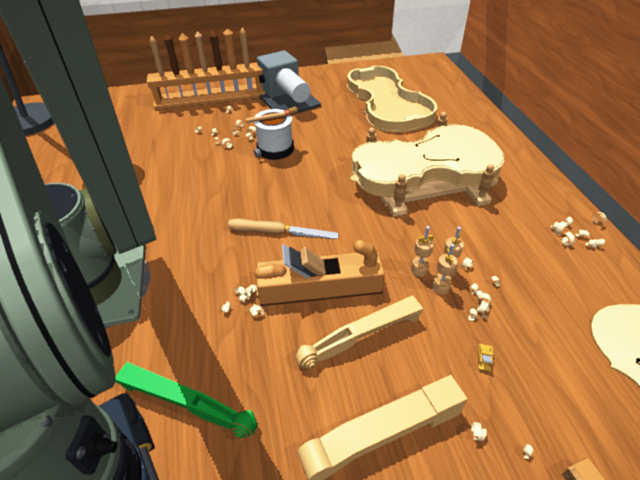

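The pictures show the carved neck between the blank and the plane: scroll at scene (222,258), heel near (250,312). The violin's neck end is near scene (405,268).

```bash
python3 -c "
from h import *
for n,pts in [('scene',dict(scroll=(220,257),mid=(240,287),heel=(252,311),vend=(405,270),vtail=(478,392),sp0=(280,318),sp1=(300,304),sp2=(301,328),horn=(285,262),glue=(452,205),chis=(339,245),dow1=(380,292),dow2=(455,270))),('side',dict(scroll=(305,352),mid=(370,327),heel=(412,304),vend=(356,170),horn=(366,250),iron=(292,255)))]:
    P=cloud(load(n))
    for k,(u,v) in pts.items(): print(n,k,P[v,u].round())
# top view map from both
A=np.vstack([cloud(load(n)).reshape(-1,3) for n in('scene','side')]);C=np.vstack([load(n)['img'].reshape(-1,3) for n in('scene','side')])
m=~np.isnan(A[:,0])&(A[:,2]>-10)&(A[:,2]<140);A=A[m];C=C[m]
o=np.argsort(A[:,2]);A=A[o];C=C[o]
im=np.zeros((600,800,3),np.uint8)
# x 250..850 up ; y 150..-650 -> right
r=(850-A[:,0]).astype(int);c=(250-A[:,1]).astype(int)
k=(r>=0)&(r<600)&(c>=0)&(c<800)
im[r[k],c[k]]=C[k];im=cv2.dilate(im,np.ones((2,2)));cv2.imwrite('pics/top.png',im)
"
```

```text
scene scroll [ 394. -260.   35.]
scene mid [ 519. -225.   40.]
scene heel [ 601. -209.   39.]
scene vend [610. 165.  78.]
scene vtail [940. 167.  74.]
scene sp0 [ 678. -156.   88.]
scene sp1 [ 657. -107.   95.]
scene sp2 [ 709. -118.   79.]
scene horn [ 534. -112.  109.]
scene glue [428. 385.  95.]
scene chis [412.  64.  12.]
scene dow1 [670.  76.  92.]
scene dow2 [662. 265. 101.]
side scroll [ 385. -260.   37.]
side mid [ 502. -240.   42.]
side heel [ 588. -212.   44.]
side vend [595. 182.  52.]
side horn [ 526. -122.  105.]
side iron [395. -99. 100.]
```

View pics/top.png

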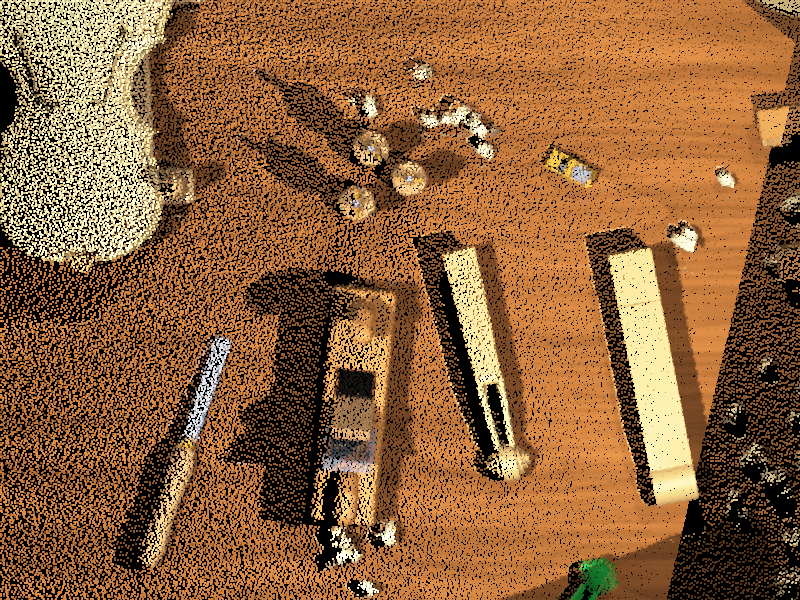

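Top view (1 px = 1 mm): the neck's heel end is near (460,250), i.e. world (600,-210). The scroll is near (513,465), i.e. (385,-263). The neck's yaw is about 14°, with the plane to its left.

Emit:
arm_command([
  {"delta_pos": [378,-180,-26],"roll": 1.33,"jaw": 100},
  {"delta_pos": [378,-180,-26],"roll": 1.33,"jaw": 100},
  {"delta_pos": [378,-180,-26],"roll": 1.33,"jaw": 100},
  {"delta_pos": [378,-180,-26],"roll": 1.33,"jaw": 100},
  {"delta_pos": [378,-180,-26],"roll": 1.33,"jaw": 100},
  {"delta_pos": [378,-180,-26],"roll": 1.33,"jaw": 100},
  {"delta_pos": [378,-180,-26],"roll": 1.33,"jaw": 100},
  {"delta_pos": [378,-180,-26],"roll": 1.33,"jaw": 100},
  {"delta_pos": [378,-180,-26],"roll": 1.33,"jaw": 100},
  {"delta_pos": [378,-180,-26],"roll": 1.33,"jaw": 100},
  {"delta_pos": [378,-180,-26],"roll": 1.33,"jaw": 100},
  {"delta_pos": [378,-180,-26],"roll": 1.33,"jaw": 100},
  {"delta_pos": [378,-180,-26],"roll": 1.33,"jaw": 100},
  {"delta_pos": [378,-180,-26],"roll": 1.33,"jaw": 100},
  {"delta_pos": [378,-180,-26],"roll": 1.33,"jaw": 100},
  {"delta_pos": [378,-180,-26],"roll": 1.33,"jaw": 100},
])

```text
time_s: 1.43
ee_pos: [491.7, -238.2, 239.9]
ee_rot: [180.0, 0.0, 13.8]
force: [0.5, -0.4, -0.5]
gripper_width: 91.1
gripper_force: 0.0
```

```bash
python3 -c "
from h import *
f=grab('wrist','w1'); print(env.state()['ee_pos'],env.state()['ee_rot'],env.state()['time_s'],np.array(f['T_tool_cam']).round(2),f['fov_y'])
P=cloud(f); m=(P[...,2]>20)&(P[...,2]<50); 
for v in range(0,480,60): print([tuple(P[v,u].round(0)) for u in (200,320,440)])
"
```

```text
[ 491.8855903  -238.09764152  240.00077721] [1.79993415e+02 3.87704242e-03 1.37960646e+01] 1.4833 [[   0.     -0.97   -0.24   66.68]
 [   1.      0.      0.     -0.47]
 [  -0.     -0.24    0.97 -170.69]
 [   0.      0.      0.      1.  ]] 68.14505240745777
[(np.float64(643.0), np.float64(-108.0), np.float64(108.0)), (np.float64(704.0), np.float64(-186.0), np.float64(-1.0)), (np.float64(733.0), np.float64(-305.0), np.float64(-1.0))]
[(np.float64(619.0), np.float64(-76.0), np.float64(-2.0)), (np.float64(649.0), np.float64(-200.0), np.float64(-0.0)), (np.float64(673.0), np.float64(-318.0), np.float64(22.0))]
[(np.float64(559.0), np.float64(-104.0), np.float64(54.0)), (np.float64(587.0), np.float64(-215.0), np.float64(41.0)), (np.float64(622.0), np.float64(-343.0), np.float64(-1.0))]
[(np.float64(504.0), np.float64(-115.0), np.float64(59.0)), (np.float64(530.0), np.float64(-229.0), np.float64(40.0)), (np.float64(560.0), np.float64(-363.0), np.float64(1.0))]
[(np.float64(443.0), np.float64(-123.0), np.float64(56.0)), (np.float64(468.0), np.float64(-244.0), np.float64(41.0)), (np.float64(493.0), np.float64(-386.0), np.float64(-0.0))]
[(np.float64(517.0), np.float64(-203.0), np.float64(333.0)), (np.float64(523.0), np.float64(-230.0), np.float64(332.0)), (np.float64(531.0), np.float64(-257.0), np.float64(333.0))]
[(np.float64(471.0), np.float64(-196.0), np.float64(290.0)), (np.float64(303.0), np.float64(-285.0), np.float64(-0.0)), (np.float64(494.0), np.float64(-284.0), np.float64(291.0))]
[(np.float64(510.0), np.float64(-213.0), np.float64(360.0)), (np.float64(516.0), np.float64(-232.0), np.float64(363.0)), (np.float64(520.0), np.float64(-251.0), np.float64(362.0))]
```

View pics/w1.png

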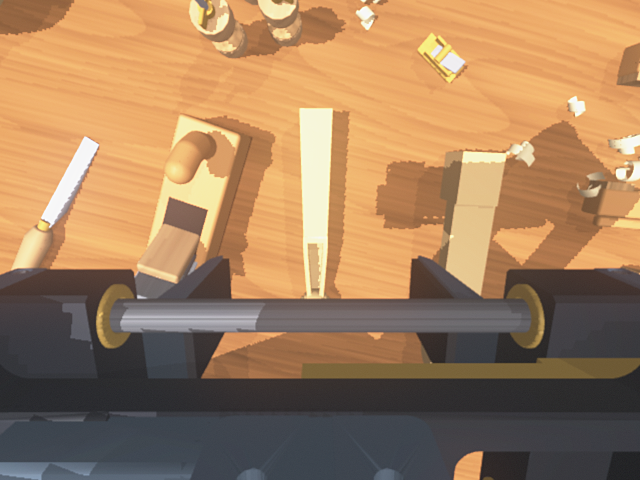

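The wrist view shows the neck from heel end (316,109) to pegbox (315,290), almost parallel to the image's vertical. Next I fit the pose from the top-face points.

```bash
python3 -c "
from h import *
P=cloud(load('w1'))[100:240,285:350].reshape(-1,3)
P=P[(P[:,2]>33)&(P[:,2]<50)]
mid=[]
(c),sz,a=cv2.minAreaRect(P[:,:2].astype(np.float32)); print(c,sz,a,np.median(P[:,2]))
# centreline by slices
d=np.array([np.cos(np.radians(13.8)),np.sin(np.radians(13.8))]);n=np.array([-d[1],d[0]])
s=P[:,:2]@d;t=P[:,:2]@n
S=[];M=[]
for q in np.arange(s.min()+3,s.max()-3,4):
    k=abs(s-q)<2; S.append(q);M.append((t[k].min()+t[k].max())/2)
p=np.polyfit(S,M,1); yaw=13.8+np.degrees(np.arctan(p[0])); e=np.sort(s)[-30:].mean(); 
g=e-110; print('yaw',yaw,'heel',e*d+np.polyval(p,e)*n,'grip',g*d+np.polyval(p,g)*n)
st=load('w1')['state'];y=np.radians(st['ee_rot'][2])
D=np.r_[g*d+np.polyval(p,g)*n,26-0]-[*st['ee_pos']]
print('tool delta',D[0]*np.cos(y)+D[1]*np.sin(y),D[0]*np.sin(y)-D[1]*np.cos(y),-D[2])
"
```

```text
(532.8973388671875, -223.9591064453125) (132.7338409423828, 31.519132614135742) 14.418886184692383 41.811637598571
yaw 13.329744229149338 heel [ 596.91452571 -207.71161661] grip [ 489.87439582 -233.07351172]
tool delta -0.5737578156829275 -5.442934132945718 213.90111860217704
```

Emit:
arm_command([
  {"delta_pos": [84,-394,-20],"roll": 2.76,"jaw": 100},
  {"delta_pos": [84,-394,-20],"roll": 2.76,"jaw": 100},
  {"delta_pos": [84,-394,-20],"roll": 2.76,"jaw": 100},
  {"delta_pos": [84,-394,-20],"roll": 2.76,"jaw": 100},
  {"delta_pos": [84,-394,-20],"roll": 2.76,"jaw": 100},
  {"delta_pos": [84,-394,-20],"roll": 2.76,"jaw": 100},
  {"delta_pos": [84,-394,-20],"roll": 2.76,"jaw": 100},
  {"delta_pos": [84,-394,-20],"roll": 2.76,"jaw": 100},
  {"delta_pos": [84,-394,-20],"roll": 2.76,"jaw": 100},
  {"delta_pos": [84,-394,-20],"roll": 2.76,"jaw": 100},
  {"delta_pos": [84,-394,-20],"roll": 2.76,"jaw": 100},
  {"delta_pos": [84,-394,-20],"roll": 2.76,"jaw": 100},
  {"delta_pos": [84,-394,-20],"roll": 2.76,"jaw": 100},
  {"delta_pos": [84,-394,-20],"roll": 2.76,"jaw": 100},
  {"delta_pos": [84,-394,-20],"roll": 2.76,"jaw": 100},
  {"delta_pos": [84,-394,-20],"roll": 2.76,"jaw": 100},
])

```text
time_s: 2.82
ee_pos: [479.6, 164.3, 259.9]
ee_rot: [180.0, -0.0, -0.0]
force: [0.2, 0.2, -0.2]
gripper_width: 91.0
gripper_force: 0.0
```

```bash
python3 -c "
from h import *
f=grab('wrist','w2'); print(f['state']['ee_pos'],f['state']['ee_rot'])"
```

```text
[479.62294757 164.26040936 259.9488311 ] [ 1.79988406e+02 -5.60012277e-04 -1.73822341e-02]
```

View pics/w2.png

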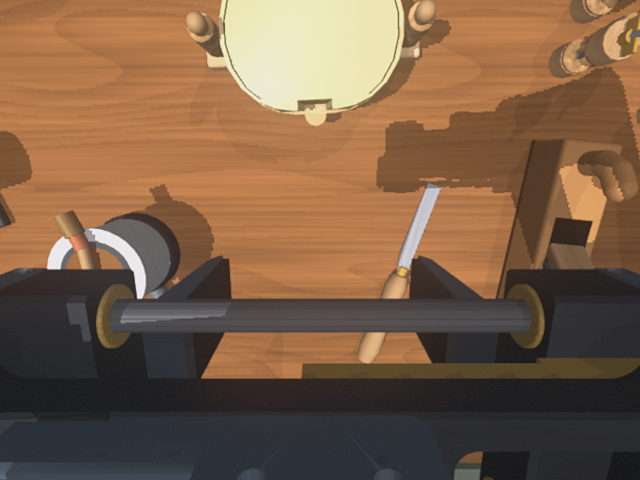

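The mortise shows as a dark notch at about (315,104), with the button at (316,116). I enlarge it and measure the violin's axis from its outline.

```bash
python3 -c "
from h import *
f=load('w2');cv2.imwrite('pics/w2c.png',cv2.resize(f['img'][80:135,270:360],None,fx=8,fy=8,interpolation=cv2.INTER_CUBIC))
# full-violin axis from scene+side clouds: symmetric outline
A=np.vstack([cloud(load(n)).reshape(-1,3) for n in('scene','side')])
k=(A[:,0]>585)&(A[:,0]<985)&(A[:,1]>40)&(A[:,1]<300)&(A[:,2]>66)&(A[:,2]<90)
for n in ('scene','w2'):
  B=cloud(load(n)).reshape(-1,3);B=B[(B[:,0]>585)&(B[:,0]<1000)&(B[:,1]>40)&(B[:,1]<300)&(B[:,2]>68)&(B[:,2]<91)]
  print(n,B[:,0].min(),B[:,0].max())
  for x in range(600,960,20):
    q=B[abs(B[:,0]-x)<3]
    if len(q)>5: print(x,q[:,1].min().round(1),q[:,1].max().round(1),((q[:,1].min()+q[:,1].max())/2).round(1),end=' | ')
  print()
"
```

```text
scene 586.8817466774161 943.8598937912292
600 118.1 230.9 174.5 | 620 99.6 247.9 173.7 | 640 95.3 253.4 174.4 | 660 65.1 282.2 173.7 | 680 77.3 251.2 164.2 | 700 100.4 249.8 175.1 | 720 98.4 248.0 173.2 | 740 116.4 234.7 175.5 | 760 121.5 233.7 177.6 | 780 118.1 241.3 179.7 | 800 102.9 266.0 184.5 | 820 88.5 277.5 183.0 | 840 82.7 299.0 190.9 | 860 54.7 298.6 176.6 | 880 65.1 286.2 175.7 | 900 84.9 276.6 180.8 | 920 97.9 263.0 180.5 | 940 130.0 226.3 178.1 | 
w2 585.915707651413 678.4392881359624
600 112.5 234.5 173.5 | 620 97.0 248.9 172.9 | 640 90.0 275.0 182.5 | 660 64.7 265.7 165.2 | 680 93.7 250.8 172.2 |
```

View pics/w2c.png

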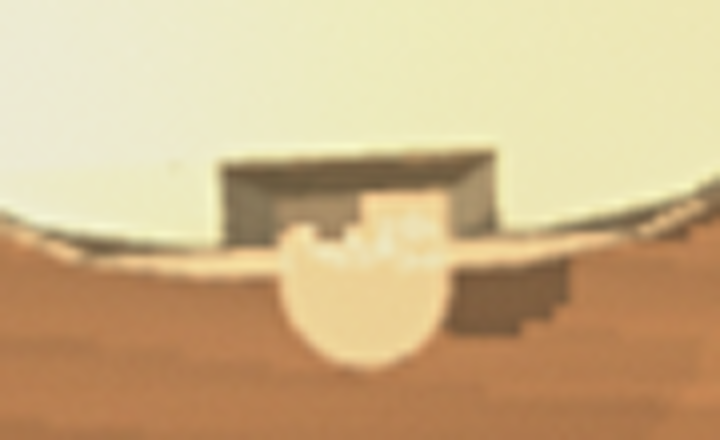

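```bash
python3 -c "
from h import *
f=load('w2');s=f['state'];fl=240/np.tan(np.radians(f['fov_y']/2));T=np.array(f['T_tool_cam']);R=Ro.from_euler('xyz',s['ee_rot'],degrees=True).as_matrix()
o=R@T[:3,3]+s['ee_pos']
def X(u,v,z): 
    d=R@T[:3,:3]@np.array([(u-f['cx'])/fl,(v-f['cy'])/fl,1]); return o+d*(z-o[2])/d[2]
for nm,c in dict(L=(222,163),Rr=(497,150),fL=(222,245),fR=(497,232)).items(): print(nm,X(270+(c[0]+.5)/8-.5,80+(c[1]+.5)/8-.5,74).round(1))
# symmetry axis from scene belly points
B=cloud(load('scene')).reshape(-1,3);B=B[(B[:,0]>585)&(B[:,0]<950)&(B[:,1]>40)&(B[:,1]<310)&(B[:,2]>68)&(B[:,2]<91)]
from scipy.spatial import cKDTree
from scipy.optimize import minimize
Q=np.unique((B[:,:2]/3).round(),axis=0)*3;t=cKDTree(Q)
def cost(p):
    a=np.radians(p[0]);n=np.array([-np.sin(a),np.cos(a)]);M=Q-2*((Q-[590,p[1]])@n)[:,None]*n; return np.clip(t.query(M)[0],0,15).mean()
print(min((cost((a,y)),a,y) for a in np.arange(-3,6,.5) for y in range(165,182)))
z=cloud(f)[85:98,280:350,2];print(np.nanmedian(z))
"
```

```text
L [594.9 185.3  74. ]
Rr [596.3 152.9  74. ]
fL [585.8 185.4  74. ]
fR [587.2 152.8  74. ]
(np.float64(0.6202024970203704), np.float64(0.0), 177)
77.37676819814021
```

Notch corners give an inner-wall midpoint of (595.6,169.1) and a violin yaw of about 2.5°. So the mortise is at (594.1,169.0) and the final grip pose is (484.2,164.2), with TCP z at 100. Now I return to the neck and descend.

Emit:
arm_command([
  {"delta_pos": [10.3,397.4,60],"roll": -2.7,"jaw": 100},
  {"delta_pos": [10.3,397.4,60],"roll": -2.7,"jaw": 100},
  {"delta_pos": [10.3,397.4,60],"roll": -2.7,"jaw": 100},
  {"delta_pos": [10.3,397.4,60],"roll": -2.7,"jaw": 100},
  {"delta_pos": [10.3,397.4,60],"roll": -2.7,"jaw": 100},
  {"delta_pos": [10.3,397.4,60],"roll": -2.7,"jaw": 100},
  {"delta_pos": [10.3,397.4,60],"roll": -2.7,"jaw": 100},
  {"delta_pos": [10.3,397.4,60],"roll": -2.7,"jaw": 100},
  {"delta_pos": [10.3,397.4,60],"roll": -2.7,"jaw": 100},
  {"delta_pos": [10.3,397.4,60],"roll": -2.7,"jaw": 100},
  {"delta_pos": [10.3,397.4,60],"roll": -2.7,"jaw": 100},
  {"delta_pos": [10.3,397.4,60],"roll": -2.7,"jaw": 100},
  {"delta_pos": [10.3,397.4,60],"roll": -2.7,"jaw": 100},
  {"delta_pos": [10.3,397.4,90],"roll": -2.7,"jaw": 100},
  {"delta_pos": [10.3,397.4,120],"roll": -2.7,"jaw": 100},
  {"delta_pos": [10.3,397.4,140],"roll": -2.7,"jaw": 100},
  {"delta_pos": [10.3,397.4,140],"roll": -2.7,"jaw": 100},
  {"delta_pos": [10.3,397.4,140],"roll": -2.7,"jaw": 100},
])

```text
time_s: 4.37
ee_pos: [490.4, -230.4, 120.0]
ee_rot: [-179.9, 0.1, 13.7]
force: [-0.2, -0.4, 0.0]
gripper_width: 91.2
gripper_force: 0.0
```

```bash
python3 -c "
from h import *
f=grab('wrist','w3'); st=f['state'];print(st['ee_pos'],st['ee_rot'])
P=cloud(f)[:300,260:380].reshape(-1,3)
P=P[(P[:,2]>34)&(P[:,2]<50)&(P[:,0]>460)&(P[:,0]<620)&(abs(P[:,1]+222)<30)];print(len(P))
d=np.array([np.cos(np.radians(13.5)),np.sin(np.radians(13.5))]);n=np.array([-d[1],d[0]])
s=P[:,:2]@d;t=P[:,:2]@n
S=[];M=[]
for q in np.arange(s.min()+3,s.max()-3,4):
    k=abs(s-q)<2
    if k.sum()>5: S.append(q);M.append((t[k].min()+t[k].max())/2)
p=np.polyfit(S,M,1); e=np.sort(s)[-30:].mean();g=e-110;G=g*d+np.polyval(p,g)*n
print('yaw',13.5+np.degrees(np.arctan(p[0])),'heel',e*d+np.polyval(p,e)*n,'grip',G,np.median(P[:,2]))
y=np.radians(st['ee_rot'][2]);D=G-st['ee_pos'][:2]
print(D@[np.cos(y),np.sin(y)],D@[np.sin(y),-np.cos(y)],st['ee_pos'][2]-16)
"
```

```text
[ 490.40259578 -230.4174217   119.98698046] [-1.79942761e+02  5.41869112e-02  1.37135222e+01]
8145
yaw 13.37523915717969 heel [ 597.07268843 -207.61762178] grip [ 490.05608142 -233.06370587] 41.87370862631013
-0.9639841294106443 2.488699797814357 103.98698045982468
```

Emit:
arm_command([
  {"delta_pos": [-1,2.2,30],"roll": 0.05,"jaw": 100},
  {"delta_pos": [-1,2.2,60],"roll": 0.05,"jaw": 100},
  {"delta_pos": [-1,2.2,85],"roll": 0.05,"jaw": 100},
  {"delta_pos": [-1,2.2,98],"roll": 0.05,"jaw": 100},
  {"delta_pos": [-1,2.2,104],"roll": 0.05,"jaw": 100},
  {"delta_pos": [-1,2.2,104],"roll": 0.05,"jaw": 100},
  {"delta_pos": [-1,2.2,104],"roll": 0.05,"jaw": 60},
  {"delta_pos": [-1,2.2,104],"roll": 0.05,"jaw": 40},
  {"delta_pos": [-1,2.2,104],"roll": 0.05,"jaw": 20},
  {"delta_pos": [-1,2.2,104],"roll": 0.05,"jaw": 10},
  {"delta_pos": [-1,2.2,104],"roll": 0.05,"jaw": 10},
  {"delta_pos": [-1,2.2,104],"roll": 0.05,"jaw": 10},
  {"delta_pos": [-1,2.2,104],"roll": 0.05,"jaw": 10},
  {"delta_pos": [-1,2.2,104],"roll": 0.05,"jaw": 10},
  {"delta_pos": [-1,2.2,104],"roll": 0.05,"jaw": 10},
  {"delta_pos": [-1,2.2,104],"roll": 0.05,"jaw": 10},
  {"delta_pos": [-1,2.2,104],"roll": 0.05,"jaw": 10},
  {"delta_pos": [-1,2.2,104],"roll": 0.05,"jaw": 10},
], squeeze=30)

```text
time_s: 5.92
ee_pos: [490.0, -234.2, 15.9]
ee_rot: [180.0, 0.0, 13.4]
force: [-0.8, -0.5, 0.5]
gripper_width: 26.2
gripper_force: 30.0
```

Gripped at 26 mm opening. Lifting.

Emit:
arm_command([
  {"delta_pos": [0,0,-10],"roll": 0,"jaw": 10},
  {"delta_pos": [0,0,-30],"roll": 0,"jaw": 10},
  {"delta_pos": [0,0,-60],"roll": 0,"jaw": 10},
  {"delta_pos": [0,0,-90],"roll": 0,"jaw": 10},
  {"delta_pos": [0,0,-120],"roll": 0,"jaw": 10},
  {"delta_pos": [0,0,-150],"roll": 0,"jaw": 10},
  {"delta_pos": [0,0,-175],"roll": 0,"jaw": 10},
  {"delta_pos": [0,0,-190],"roll": 0,"jaw": 10},
  {"delta_pos": [0,0,-194],"roll": 0,"jaw": 10},
  {"delta_pos": [0,0,-194],"roll": 0,"jaw": 10},
  {"delta_pos": [0,0,-194],"roll": 0,"jaw": 10},
])

```text
time_s: 6.83
ee_pos: [489.4, -233.9, 209.2]
ee_rot: [-179.9, 0.1, 13.4]
force: [0.1, -0.2, -1.8]
gripper_width: 26.2
gripper_force: 30.0
```

```bash
cat > nk.py <<'E'
from h import *
def neck(tag):
    f=grab('wrist',tag); st=f['state']
    R=Ro.from_euler('xyz',st['ee_rot'],degrees=True).as_matrix()
    Q=(cloud(f)-st['ee_pos'])@R   # tool coords
    P=Q[:300,260:380].reshape(-1,3);P=P[(P[:,2]<0)&(P[:,2]>-60)&(P[:,0]>25)&(P[:,0]<140)&(abs(P[:,1])<30)]
    z=np.polyfit(P[:,0],P[:,2],1); 
    S=[];M=[]
    for q in np.arange(30,P[:,0].max()-3,4):
        k=abs(P[:,0]-q)<2
        if k.sum()>5:S.append(q);M.append((P[k,1].min()+P[k,1].max())/2)
    p=np.polyfit(S,M,1);e=np.sort(P[:,0])[-30:].mean()
    print('ee',st['ee_pos'],st['ee_rot'],st['time_s'],st['gripper_width'],st['gripper_force'])
    print('tool: heel x',e,'y',np.polyval(p,e),'yaw',np.degrees(np.arctan(p[0])),'top z@0',z[1],'pitch',np.degrees(np.arctan(z[0])),len(P))
    return Q
E
python3 -c "
from nk import *
neck('w4')"
```

```text
ee [ 489.4054433  -233.90572061  209.18761959] [-1.79945993e+02  7.04029712e-02  1.33579546e+01] 6.8333 26.241253277035902 29.988391986116767
tool: heel x 110.27729250075323 y -0.22537155800811776 yaw 0.046517653962857605 top z@0 -26.10035977231818 pitch -0.19268107583043947 16987
```

View pics/w4.png

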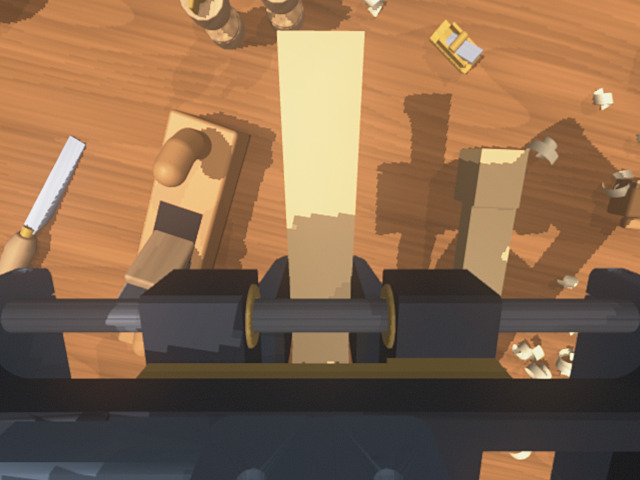

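The neck is level and aligned in the grip, with the heel 110 mm ahead. Carrying it over at height.

Emit:
arm_command([
  {"delta_pos": [3,-12,0],"roll": 0.07,"jaw": 10},
  {"delta_pos": [9,-39,0],"roll": 0.22,"jaw": 10},
  {"delta_pos": [16,-70,0],"roll": 0.4,"jaw": 10},
  {"delta_pos": [23,-101,0],"roll": 0.56,"jaw": 10},
  {"delta_pos": [30,-132,0],"roll": 0.74,"jaw": 10},
  {"delta_pos": [37,-163,0],"roll": 0.91,"jaw": 10},
  {"delta_pos": [43,-194,0],"roll": 1.08,"jaw": 10},
  {"delta_pos": [50,-225,0],"roll": 1.26,"jaw": 10},
  {"delta_pos": [57,-256,0],"roll": 1.43,"jaw": 10},
  {"delta_pos": [64,-287,0],"roll": 1.6,"jaw": 10},
  {"delta_pos": [71,-318,0],"roll": 1.78,"jaw": 10},
  {"delta_pos": [78,-349,0],"roll": 1.95,"jaw": 10},
  {"delta_pos": [83,-373,0],"roll": 2.09,"jaw": 10},
  {"delta_pos": [86,-385,0],"roll": 2.15,"jaw": 10},
  {"delta_pos": [86.9,-388.5,0],"roll": 2.17,"jaw": 10},
  {"delta_pos": [86.9,-388.5,0],"roll": 2.17,"jaw": 10},
  {"delta_pos": [86.9,-388.5,0],"roll": 2.17,"jaw": 10},
  {"delta_pos": [86.9,-388.5,0],"roll": 2.17,"jaw": 10},
  {"delta_pos": [86.9,-388.5,0],"roll": 2.17,"jaw": 10},
])

```text
time_s: 8.47
ee_pos: [484.8, 162.8, 209.7]
ee_rot: [180.0, 0.0, 2.4]
force: [0.5, -0.4, -1.6]
gripper_width: 26.2
gripper_force: 30.0
```

```bash
python3 -c "
from nk import *
neck('w5')"
```

```text
ee [484.82979678 162.75147722 209.72928333] [1.79970564e+02 2.59573125e-02 2.42664828e+00] 8.4667 26.164374605373727 29.98820297420025
tool: heel x 110.19512779512256 y -0.12408148146552658 yaw 0.02844704923794293 top z@0 -26.120704326768983 pitch -0.19525626828383913 16987
```

View pics/w5.png

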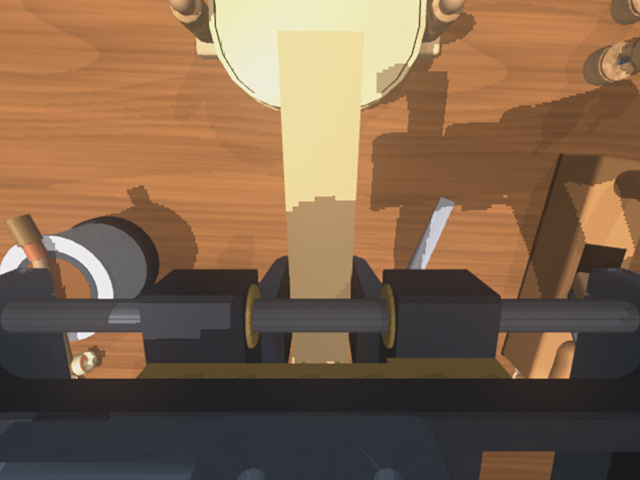

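The neck's heel hangs over the violin's neck end, with both sides of the upper bout visible. Descending about 109 mm, gently at the end.

Emit:
arm_command([
  {"delta_pos": [-0.7,-1.4,5],"roll": 0,"jaw": 10},
  {"delta_pos": [-0.7,-1.4,18],"roll": 0,"jaw": 10},
  {"delta_pos": [-0.7,-1.4,34],"roll": 0,"jaw": 10},
  {"delta_pos": [-0.7,-1.4,50],"roll": 0,"jaw": 10},
  {"delta_pos": [-0.7,-1.4,65],"roll": 0,"jaw": 10},
  {"delta_pos": [-0.7,-1.4,78],"roll": 0,"jaw": 10},
  {"delta_pos": [-0.7,-1.4,88],"roll": 0,"jaw": 10},
  {"delta_pos": [-0.7,-1.4,96],"roll": 0,"jaw": 10},
  {"delta_pos": [-0.7,-1.4,102],"roll": 0,"jaw": 10},
  {"delta_pos": [-0.7,-1.4,106],"roll": 0,"jaw": 10},
  {"delta_pos": [-0.7,-1.4,108],"roll": 0,"jaw": 10},
  {"delta_pos": [-0.7,-1.4,108.5],"roll": 0,"jaw": 10},
  {"delta_pos": [-0.7,-1.4,108.5],"roll": 0,"jaw": 10},
  {"delta_pos": [-0.7,-1.4,108.5],"roll": 0,"jaw": 10},
  {"delta_pos": [-0.7,-1.4,108.5],"roll": 0,"jaw": 10},
  {"delta_pos": [-0.7,-1.4,108.5],"roll": 0,"jaw": 10},
  {"delta_pos": [-0.7,-1.4,108.5],"roll": 0,"jaw": 10},
])

```text
time_s: 9.93
ee_pos: [484.2, 165.2, 101.7]
ee_rot: [-180.0, -0.0, 2.5]
force: [0.1, -0.3, -1.3]
gripper_width: 26.1
gripper_force: 30.0
```

```bash
python3 -c "
from nk import *
neck('w6')
f=grab('side','s6');g=grab('scene','c6')
a=cv2.resize(f['img'][90:230,250:410],None,fx=2.5,fy=2.5*1,interpolation=cv2.INTER_CUBIC);b=cv2.resize(g['img'][215:355,330:490],None,fx=2.5,fy=2.5,interpolation=cv2.INTER_CUBIC)
cv2.imwrite('pics/fin.png',np.hstack([a,b]))
P=cloud(f)
print(P[:,:][(P[...,2]>105)&(P[...,2]<135)&(P[...,0]>540)&(P[...,0]<620)&(abs(P[...,1]-167)<30)].max(0))
"
```

```text
ee [484.24398992 165.23091102 101.67975723] [-1.79998343e+02 -3.12388428e-02  2.50975292e+00] 9.9333 26.103053126646916 29.988255836069584
tool: heel x 110.18099885426699 y -0.1256736437689565 yaw 0.02311981397942975 top z@0 -26.104058133537972 pitch -0.2037553173997832 16988
[598.11496548 186.79695196 131.984263  ]
```

View pics/fin.png

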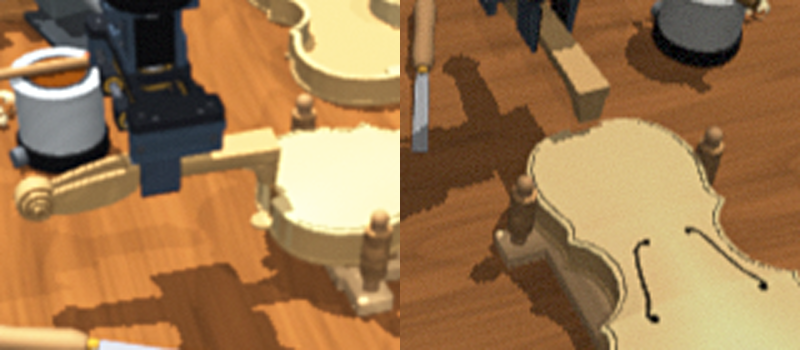

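The side view shows the heel clear above the mortise and button, and the neck level with its scroll away from the body. By measurement the heel is at (594.3,170.1), about 11.7 mm above the edge. I make one small correction and let it settle.

Emit:
arm_command([
  {"delta_pos": [0,0.5,0.5],"roll": 0,"jaw": 10},
  {"delta_pos": [0,1,1],"roll": 0,"jaw": 10},
  {"delta_pos": [0,1,1],"roll": 0,"jaw": 10},
  {"delta_pos": [0,1,1],"roll": 0,"jaw": 10},
  {"delta_pos": [0,1,1],"roll": 0,"jaw": 10},
  {"delta_pos": [0,1,1],"roll": 0,"jaw": 10},
  {"delta_pos": [0,1,1],"roll": 0,"jaw": 10},
  {"delta_pos": [0,1,1],"roll": 0,"jaw": 10},
  {"delta_pos": [0,1,1],"roll": 0,"jaw": 10},
  {"delta_pos": [0,1,1],"roll": 0,"jaw": 10},
])

```text
time_s: 10.92
ee_pos: [484.2, 164.2, 100.4]
ee_rot: [180.0, -0.0, 2.5]
force: [0.4, -0.1, -0.3]
gripper_width: 26.2
gripper_force: 30.0
```

```bash
python3 -c "
from h import *
s=env.state();print(s['ee_pos'],s['qvel'].round(2));print(env.job_done())"
```

```text
[484.16561134 164.18996504 100.43965431] [-0.05 -0.05  0.03  0.02 -0.09 -0.14]
the job is handed in; nothing more can be done
None
```

I handed the job in at about 11 s with the neck held still over the mortise: by my measurements its heel is within about 1 mm of centre and about 10 mm above the belly's edge, level and in line, scroll away from the body; no verdict was returned.

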